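# Click the sliding bottle stop into its catch and lock it

## Task

Push the sliding bottle stop along its rail towards the bottle until its spring roller drops into the valley of the catch block, then press the black lock knob all the way down. Leave the bottle, the cup, the cap box and the can crusher as they are, and take the hand away at the end.

Things in the scene. Friction and masses are not known exactly. Their poses are not given: they have to be found in the camera images.
- rail: straight flat aluminium rail screwed to the wooden shelf, 36 mm wide (its x), 540 mm long (its y), 16 mm high, a grey end block at each end. Origin: centre of its underside, on the shelf. The stop slides along it towards its -y, where the bottle stands
- stop_body (a point): centre of the top of the stop's grey carriage (56 mm in x, 64 in y), 50 mm above the shelf. Across its -y end stands an aluminium plate, 8 mm thick, 4 to 90 mm above the shelf, from 20 mm on the +x side of the rail's centre line to 110 mm on the -x side. On its +x side a steel arm (top 54 mm up) carries the roller, under a steel tube (top 64 mm up), and the lock knob
- stop (a joint): travel of the stop along the rail, m: 0 to 0.34, growing towards the rail's -y. It cannot lift or turn, stays where it is left and slides at about 1 N (12 N more per m/s). Over the catch's first hump the push rises to about 6 N, then drops to nothing as the stop snaps some 7 mm forward into the valley; to leave it over the second hump the push would rise to about 9 N
- stop_push (a point): point on the +y face of the stop's plate (the face to push towards the rail's -y), 50 mm above the shelf, 70 mm to the -x side of the rail's centre line, 42 mm clear of the carriage's side. Axes as the rail's
- stop_roller (a point): point on the stop under its roller, 20 mm above the shelf, at the lowest place of the roller (a steel ball 16 mm in diameter on a spring); 17 mm further along rail +y than stop_push. In the catch it lies over the catch's origin: same rail y. Axes as the rail's
- roller (a joint): how far the roller is pushed up against its spring, m: 0 down (on free rail and in the valley), about 0.003 on the first hump, 0.004 on the second
- catch: steel block, 28 mm wide, 20 mm high, beside the rail on its +x side under the roller's path, axes as the rail's. Two round humps cross its top with the valley between. Origin: under the valley's lowest line, on the shelf. First hump at y = +9.4 mm, 3.5 mm high; second at y = -10.9 mm, 5 mm high; pin hole, 16 mm long, at y = +50 mm. The block spans y = -25 to +72 mm
- lock (a joint): how far the lock knob is pressed down, m: 0 up, 0.014 fully down. It stays where it is left and takes about 3 N to move. Its pin, 10 mm thick, enters the catch's hole only when the stop is in the catch
- lock_top (a point): centre of the top of the lock knob, a black mushroom head 24 mm wide and 9 mm thick on an upright steel pin, 84 mm above the shelf when up and 70 mm when down; on the stop's steel arm, 50 mm further along rail +y than the roller. Moves with the knob. Axes as the rail's
- bottle: green glass bottle, 64 mm wide, 190 mm tall, standing loose on the shelf about 0.1 m beyond the stop's plate once that is in the catch. Origin: centre of its underside
- cup: white yogurt cup, 72 mm wide, 85 mm high, standing loose beyond the bottle. Origin: centre of its underside
- capbox: clear plastic box, open on top, 90 (its x) x 140 x 50 mm high, with two bottle caps in it, standing loose on the robot's side of the rail, to the left. Origin: centre of its underside
- crusher: can crusher with a spring and a lever, 300 mm long (its x), 130 mm wide, up to 165 mm high, fixed on the shelf to the left of the rail. Origin: centre of its underside
Mind the look-alikes: they are no part of the job. What is meant by the cup is not brown or yellow, and is the larger of those in its own colour.

How it is judged:
By the outcome, as a careful person would: the job done as asked, in the order asked, and still so for the second after the job is handed in, with the robot touching nothing.
It also fails if it takes over 54 s, if anything falls off the work surface, if the arm or the gripper's body presses on something with over 40 N, if the wrist force passes 120 N, or if a joint passes its speed limit or range.

## Robot

A 6-joint arm with a two-finger parallel gripper is mounted at the origin on the work surface. World frame = base frame: x ahead of the robot, y to its left, z up, the work surface at z = 0. Lengths are in m, angles in rad, forces in N, time in s.
With the tool pointing down it reaches from about 0.35 to 0.975 m from the base axis. Payload 7.1 kg.
Tool frame: the origin (TCP) lies midway between the tips of the shut fingers; the grasp point (between the pads) lies 19 mm behind it; z points along the fingers, y is the line along which they close (so a half turn about z gives the same grasp; the last joint's range is limited). The gripper opens to 88 mm and grips with 3 to 60 N. Pads are 20 mm wide; open, the fingers measure 115 mm over their backs; the gripper's body (75 mm by 178 mm) begins 61 mm behind the grasp point.
Start: joints at [1.163, 0.423, 1.63, -0, 1.089, -0.019], TCP at [0.237, 0.578, 0.223] pointing down, gripper open.
Joint ranges: [-3, 3], [-0.9, 2.11], [0.09, 2.58], [-1.31, 4.45], [0.11, 2.69], [-2.54, 2.54]. Speed limits (rad/s): [2.39, 2.39, 3.01, 3.14, 3.14, 3.14].

## Interface

Orientations are given as [roll, pitch, yaw] about the fixed x, y, z axes, in that order (R = Rz(yaw) Ry(pitch) Rx(roll)).
In Python, from cell import ctrl gives the robot as it stands. The module is installed in compiled form; this text tells all that it offers.
- The arm moves only by the tool move_arm, never from a script. Its argument "motion" is a list of rows, each a list of 3 entries, a list of its own where there are three numbers: the closure in counts, from 0 (fully open) to 255 (shut), then the shift along the tool's x, y, z in mm, then the turn, a rotation vector about the tool's x, y, z in rad. A call has 1 to 12 rows; each row shifts and turns the commanded pose from where the row before left it, along the tool's axes as they then stand; what a row does not reach is not made up. A row lasts 1/10 s, in which the tool goes at most 50 mm and 8.59 degrees, less where a joint would pass 70% of its speed; a pose out of reach is approached as far as the arm can. A call with a gripper value outside its range is refused whole. The fingers move at their own pace and stop on an object; the grip force is fixed at half the most. Time passes only in rows, so rows that do not move let the fingers close. It gives the time, the measured TCP pose, the force, the opening and the grip force at its end, in the units of the state.
- ctrl.sense(): the state, without advancing time (a new reading comes with each control period).
- ctrl.grab_frame(name): name is "side" or "top" or "wrist"; returns the picture (420x560x3 uint8, red, green, blue); there is no depth.
- ctrl.calibration(name): a dict with "fx", "fy", "cx", "cy" (pixels), "eye" and "attitude" of the camera in the world. Camera axes: x right, y down, z forward; pixel columns grow to the right and rows downward; lengths in m; the calibration is good to about 2 mm. The wrist camera is an equidistant fisheye: a pixel r from the principal point sees the ray r / f radians off the axis. A picture is of the moment at which its call begins: read the wrist's pose just before it. calibration takes no time and is no camera call; for the wrist camera it gives the pose at the moment of the call.
- ctrl.sign_off(): hands the job in; it is judged then, once.
The state is a dict: "clock": time; "joint_positions": joint angles; "joint_velocities": joint speeds; "joint_efforts": joint torques, N m; "tool_pos": TCP position; "eef_rot": TCP orientation; "wrist_force": force on the tool from outside, world axes, zero at the start; "torque": the same for the moment, N m; "finger_gap": finger opening in m; "grasp_force": force on a finger pad.
Only numpy, scipy, OpenCV 4.12 (cv2) and the standard library are available. Lean on these libraries where they do the work, as an engineer would, in place of code of your own. Each camera call takes 0.05 s, during which the arm holds its last target. There are 200 camera calls.

## Working session

There is one attempt and no reset: what is moved stays moved. The work goes in short steps, Python scripts to look and compute and a tool call to move; the robot and the scene stay as the last step left them, time stands still between calls to the robot, and variables do not carry over. Pictures are saved under pics/ and viewed, at most 10 in all, crops included, and the job is handed in when it is done.

Besides the shell and the picture viewer there is one more tool, called as a command line: name --argument value ..., lists and objects as JSON in quotes. move_arm: Moves the arm, as the interface text tells. Its arguments: {"type":"object","properties":{"motion":{"type":"array","items":{"type":"array"}}},"required":["motion"]}

```bash
mkdir -p pics; python3 - <<'E'
from cell import ctrl
import cv2
for n in("top","side"):
    cv2.imwrite(f"pics/{n}0.png",ctrl.grab_frame(n)[:,:,::-1])
    print(n,ctrl.calibration(n))
s=ctrl.sense();print(s["clock"],s["tool_pos"],s["eef_rot"])
E
```

```text
top {'fx': 418.7133638899476, 'fy': 418.7133638899476, 'cx': 279.02787095172573, 'cy': 209.80478359038355, 'eye': array([0.27528928, 0.03122089, 1.40763347]), 'attitude': array([-2.9367684 , -0.00337785, -1.67379869])}
side {'fx': 452.2633781831627, 'fy': 452.2633781831627, 'cx': 284.30106522759627, 'cy': 210.4735902534169, 'eye': array([ 0.10195745, -0.73271493,  0.96592016]), 'attitude': array([-2.36032065, -0.01074671, -0.49545428])}
0.1 [0.23668817 0.57790143 0.22200399] [-3.14023536e+00 -3.53335182e-05  2.75280797e+00]
```

View pics/top0.png

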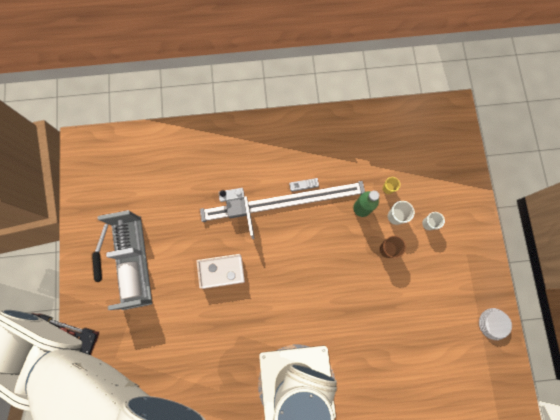

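View pics/side0.png

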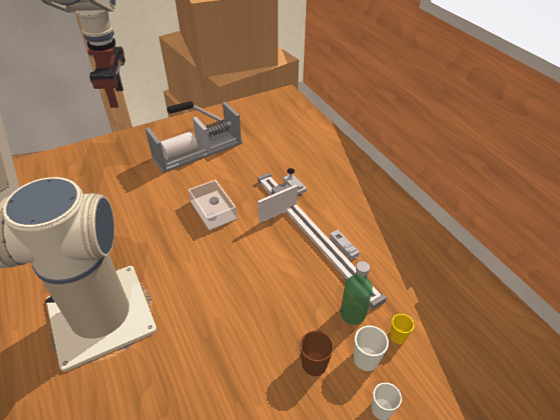

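Top view: the rail runs from about (203,214) to (363,189), with the stop at (237,203), the knob at (223,194), the plate from (240,197) to (250,233), the catch at (304,185) and the bottle at (366,204). I'll enlarge both views.

```bash
python3 - <<'E'
import cv2
a=cv2.imread("pics/top0.png")[160:250,190:390]
cv2.imwrite("pics/topc.png",cv2.resize(a,None,fx=4,fy=4,interpolation=cv2.INTER_CUBIC))
a=cv2.imread("pics/side0.png")[155:305,240:400]
cv2.imwrite("pics/sidec.png",cv2.resize(a,None,fx=4,fy=4,interpolation=cv2.INTER_CUBIC))
E
```

```text
(no output)
```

View pics/topc.png

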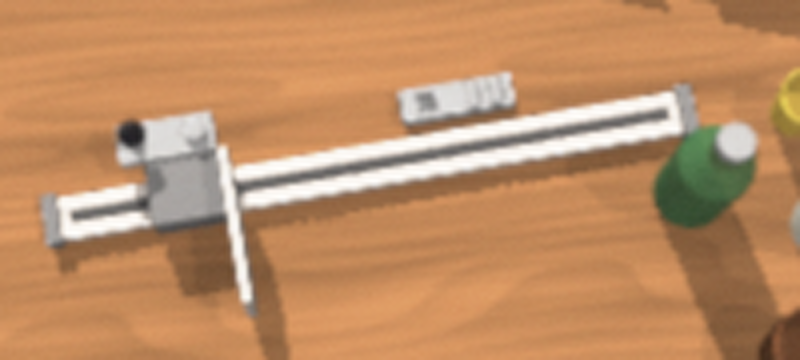

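View pics/sidec.png

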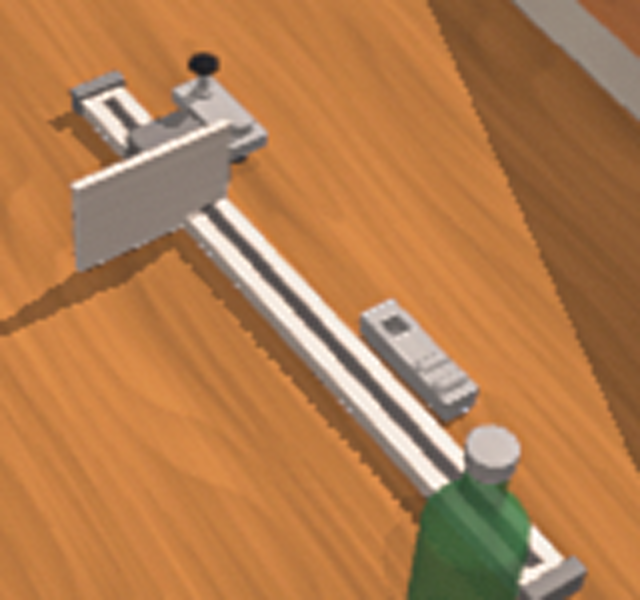

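Top crop: the rail slot ends are at (72,215) and (668,114), and the knob is at (131,133). The plate top runs (221,150)–(249,303). The catch corners are at (400,93), (404,123), (513,72) and (516,101), with its hole at (427,101). The side crop shows the knob at (203,63), the hole at (397,324) and the plate's top corners at (75,187) and (229,124).

```bash
cat > h.py <<'E'
import numpy as np
from scipy.spatial.transform import Rotation as R
from cell import ctrl
def px(n,u,v,z):
    c=ctrl.calibration(n);d=R.from_euler("xyz",c["attitude"]).as_matrix()@[(u-c["cx"])/c["fx"],(v-c["cy"])/c["fy"],1]
    return c["eye"]+d*(z-c["eye"][2])/d[2]
top=lambda u,v,z:px("top",190+(u+.5)/4-.5,160+(v+.5)/4-.5,z)
side=lambda u,v,z:px("side",240+(u+.5)/4-.5,155+(v+.5)/4-.5,z)
E
python3 - <<'E'
from h import *
np.set_printoptions(precision=4,suppress=True)
a,b=top(72,215,.016),top(668,114,.016);d=(b-a)/np.linalg.norm(b-a);n=np.array([-d[1],d[0],0])
print("slot",a,b,"len",np.linalg.norm(b-a),"d(-y)",d,"yaw",np.arctan2(-d[1],-d[0])-np.pi/2)
for k,p in dict(knobT=top(131,133,.082),knobS=side(203,60,.084),plateT0=top(221,150,.09),plateT1=top(249,303,.09),plS0=side(75,187,.09),plS1=side(229,124,.09),
 c1=top(400,93,.02),c2=top(404,123,.02),c3=top(513,72,.02),c4=top(516,101,.02),holeT=top(427,101,.02),holeS=side(397,324,.02),sl1S=side(115,105,.016),botT=top(736,143,.19),botS=side(493,445,.19)).items():
  q=p-a; print(k,p,"along %.4f right %.4f"%(q@d,-(q@n)))
E
```

```text
slot [0.5748 0.2386 0.016 ] [ 0.6108 -0.2761  0.016 ] len 0.5159477714824152 d(-y) [ 0.0698 -0.9976  0.    ] yaw 0.06984490984684322
knobT [0.6237 0.1763 0.082 ] along 0.0656 right -0.0444
knobS [0.6249 0.1765 0.084 ] along 0.0655 right -0.0457
plateT0 [0.6    0.1042 0.09  ] along 0.1359 right -0.0158
plateT1 [0.4735 0.0929 0.09  ] along 0.1383 right 0.1112
plS0 [0.4764 0.0921 0.09  ] along 0.1393 right 0.1083
plS1 [0.6034 0.0991 0.09  ] along 0.1412 right -0.0188
c1 [ 0.6517 -0.049   0.02  ] along 0.2923 right -0.0567
c2 [ 0.625  -0.0495  0.02  ] along 0.2909 right -0.0300
c3 [ 0.6604 -0.1477  0.02  ] along 0.3913 right -0.0584
c4 [ 0.6345 -0.1471  0.02  ] along 0.3890 right -0.0327
holeT [ 0.6423 -0.0712  0.02  ] along 0.3138 right -0.0457
holeS [ 0.6449 -0.0705  0.02  ] along 0.3132 right -0.0484
sl1S [0.577  0.2307 0.016 ] along 0.0080 right -0.0016
botT [ 0.5414 -0.2852  0.19  ] along 0.5202 right 0.0698
botS [ 0.5452 -0.287   0.19  ] along 0.5223 right 0.0662
```

```bash
cat >> h.py <<'E'
def plan(target,yaw,N):
    """rows from the present pose to target (pointing down at yaw)"""
    s=ctrl.sense();p=np.array(s["tool_pos"]);M=R.from_euler("xyz",s["eef_rot"]);G=R.from_euler("xyz",[np.pi,0,yaw])
    w=(M.inv()*G).as_rotvec();step=(np.array(target)-p)/N
    for k in range(N):
        Mk=M*R.from_rotvec(w*k/N);print(np.round(Mk.inv().apply(step)*1e3,1).tolist(),np.round(w/N,4).tolist())
E
python3 -c "
from h import *
plan([.507,.131,.25],1.6406,12)"
```

```text
[-35.0, -25.9, -2.3] [-0.0001, 0.0001, 0.0927]
[-37.2, -22.6, -2.3] [-0.0001, 0.0001, 0.0927]
[-39.1, -19.0, -2.3] [-0.0001, 0.0001, 0.0927]
[-40.7, -15.3, -2.3] [-0.0001, 0.0001, 0.0927]
[-42.0, -11.5, -2.3] [-0.0001, 0.0001, 0.0927]
[-42.9, -7.6, -2.3] [-0.0001, 0.0001, 0.0927]
[-43.4, -3.6, -2.3] [-0.0001, 0.0001, 0.0927]
[-43.5, 0.5, -2.3] [-0.0001, 0.0001, 0.0927]
[-43.3, 4.5, -2.3] [-0.0001, 0.0001, 0.0927]
[-42.7, 8.5, -2.3] [-0.0001, 0.0001, 0.0927]
[-41.7, 12.4, -2.3] [-0.0001, 0.0001, 0.0927]
[-40.4, 16.2, -2.3] [-0.0001, 0.0001, 0.0927]
```

move_arm --motion '[[255, [-35, -26, -4], [0, 0, 0.0927]], [255, [-37, -22.5, -4], [0, 0, 0.0927]], [255, [-39, -19, -4], [0, 0, 0.0927]], [255, [-40.5, -15.5, -4], [0, 0, 0.0927]], [255, [-42, -11.5, -4], [0, 0, 0.0927]], [255, [-43, -7.5, -2], [0, 0, 0.0927]], [255, [-43.5, -3.5, -2], [0, 0, 0.0927]], [255, [-43.5, 0.5, -1], [0, 0, 0.0927]], [255, [-43, 4.5, -1], [0, 0, 0.0927]], [255, [-42.5, 8.5, -1], [0, 0, 0.0927]], [255, [-41.5, 12.5, 0], [0, 0, 0.0927]], [255, [-40.5, 16, 0], [0, 0, 0.0927]]]'

```text
clock: 1.3
tool_pos: [0.5071, 0.1304, 0.2496]
eef_rot: [-3.141, -0.0, 1.637]
wrist_force: [1.1, 0.2, -0.2]
finger_gap: 0.0004
grasp_force: 0.0
```

move_arm --motion '[[255, [0, 0, 0], [0, 0, 0]], [255, [0, 0, 0], [0, 0, 0]]]'

```text
clock: 1.5
tool_pos: [0.5065, 0.1313, 0.2493]
eef_rot: [-3.141, -0.0, 1.639]
wrist_force: [0.2, 1.0, -0.1]
finger_gap: 0.0003
grasp_force: 0.0
```

```bash
python3 -c "
from h import *
plan([.507,.131,.045],1.6406,6)"
```

```text
[-0.1, 0.1, 34.0] [-0.0002, -0.0, -0.0003]
[-0.1, 0.1, 34.0] [-0.0002, -0.0, -0.0003]
[-0.1, 0.1, 34.0] [-0.0002, -0.0, -0.0003]
[-0.1, 0.1, 34.0] [-0.0002, -0.0, -0.0003]
[-0.1, 0.1, 34.0] [-0.0002, -0.0, -0.0003]
[-0.1, 0.1, 34.0] [-0.0002, -0.0, -0.0003]
```

move_arm --motion '[[255, [0, 0, 34], [0, 0, 0]], [255, [0, 0, 34], [0, 0, 0]], [255, [0, 0, 34], [0, 0, 0]], [255, [0, 0, 34], [0, 0, 0]], [255, [0, 0, 34], [0, 0, 0]], [255, [0, 0, 34], [0, 0, 0]], [255, [0, 0, 0], [0, 0, 0]], [255, [0, 0, 0], [0, 0, 0]]]'

```text
clock: 2.3
tool_pos: [0.5058, 0.133, 0.0457]
eef_rot: [-3.14, 0.0, 1.642]
wrist_force: [0.6, 0.5, -0.0]
finger_gap: 0.0006
grasp_force: 0.0
```

```bash
python3 - <<'E'
from cell import ctrl
import cv2,numpy as np
w=ctrl.grab_frame("wrist");t=ctrl.grab_frame("top");s=ctrl.grab_frame("side")
t=cv2.resize(t[150:300,180:400],(400,273));s=cv2.resize(s[120:257,220:421],(400,273))
im=np.vstack([np.hstack([t,s]),cv2.resize(w,(800,600))[150:450]])
cv2.imwrite("pics/c1.png",im[:,:,::-1])
E
```

```text
(no output)
```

View pics/c1.png

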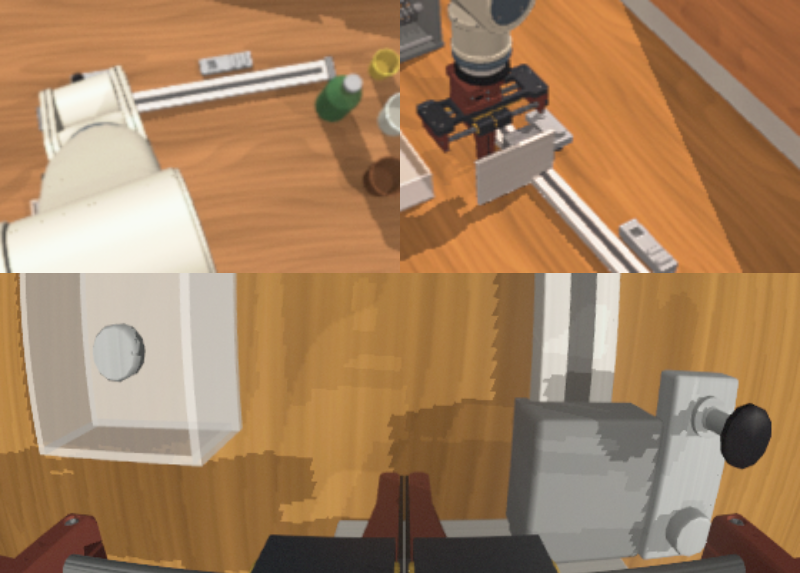

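The shut fingers are behind the plate, clear of the carriage and the cap box. Now I push, fast at first and then slowly.

move_arm --motion '[[255, [-10, 0, 0], [0, 0, 0]], [255, [-10, 0, 0], [0, 0, 0]], [255, [-15, 0, 0], [0, 0, 0]], [255, [-20, 0, 0], [0, 0, 0]], [255, [-24, 0, 0], [0, 0, 0]], [255, [-26, 0, 0], [0, 0, 0]], [255, [-26, 0, 0], [0, 0, 0]], [255, [-26, 0, 0], [0, 0, 0]], [255, [-24, 0, 0], [0, 0, 0]], [255, [-20, 0, 0], [0, 0, 0]], [255, [-15, 0, 0], [0, 0, 0]], [255, [-10, 0, 0], [0, 0, 0]]]'

```text
clock: 3.65
tool_pos: [0.5223, -0.0951, 0.0459]
eef_rot: [3.141, 0.0, 1.639]
wrist_force: [0.8, 1.8, 0.9]
finger_gap: 0.0003
grasp_force: 1.0
```

move_arm --motion '[[255, [-2, 0, 0], [0, 0, 0]], [255, [-2, 0, 0], [0, 0, 0]], [255, [-2, 0, 0], [0, 0, 0]], [255, [-2, 0, 0], [0, 0, 0]], [255, [0, 0, 0], [0, 0, 0]]]'

```text
clock: 4.15
tool_pos: [0.5227, -0.1011, 0.0456]
eef_rot: [-3.141, -0.0, 1.641]
wrist_force: [0.2, 0.6, 0.3]
finger_gap: 0.0004
grasp_force: 0.2
```

```bash
cat > look.py <<'E'
import sys,cv2
from h import *
np.set_printoptions(precision=4,suppress=True)
s=ctrl.sense();d=np.array([.0698,-.9976]);q=np.array(s["tool_pos"])[:2]-[.5748,.2386]
print("along",q@d,"right",-(q@[.9976,.0698]),s["wrist_force"],s["clock"],s["eef_rot"])
if len(sys.argv)>1:
    t=ctrl.grab_frame("top");s=ctrl.grab_frame("side")
    t=cv2.resize(t[160:235,260:360],(800,600),interpolation=2)[:,:400] if 0 else cv2.resize(t[150:250,250:350],(400,400),interpolation=2)
    s=cv2.resize(s[190:290,290:390],(400,400),interpolation=2)
    cv2.imwrite(sys.argv[1],np.hstack([t,s])[:,:,::-1])
E
python3 look.py pics/c2.png
```

```text
along 0.33524284466281234 right 0.07573190963276755 [0.1884 0.6238 0.3457] 4.15 [-3.1411 -0.0001  1.6409]
```

View pics/c2.png

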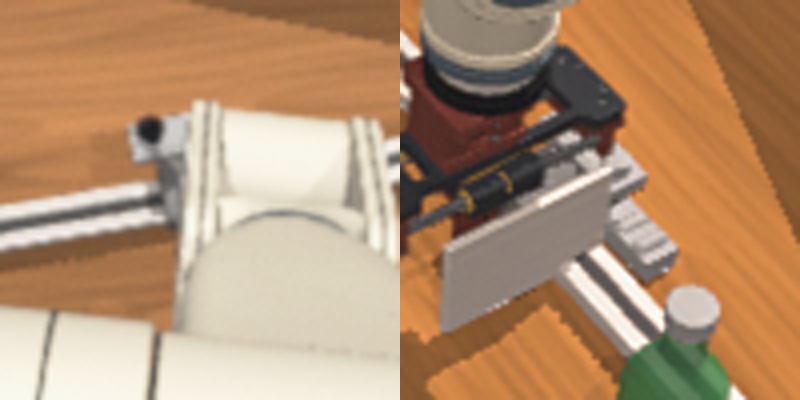

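The stop has moved along, with the knob seen at about (287.3,182) in the top image. It is still short of the catch, so I keep pushing slowly.

move_arm --motion '[[255, [-3, 0, 0], [0, 0, 0]], [255, [-3, 0, 0], [0, 0, 0]], [255, [-3, 0, 0], [0, 0, 0]], [255, [-2, 0, 0], [0, 0, 0]], [255, [-1, 0, 0], [0, 0, 0]], [255, [0, 0, 0], [0, 0, 0]]]'

```text
clock: 4.85
tool_pos: [0.5239, -0.1137, 0.0457]
eef_rot: [3.141, 0.0, 1.64]
wrist_force: [0.2, 0.3, -0.2]
finger_gap: 0.0005
grasp_force: 0.0
```

```bash
python3 look.py; python3 -c "
from h import *
q=px('top',287.2,181.9,.082);r=q[:2]-[.5748,.2386];print(q,r@[.0698,-.9976])"
```

```text
along 0.347878768520479 right 0.07537962518315441 [ 0.2192  0.3167 -0.2465] 4.85 [3.1412 0.0002 1.6401]
[ 0.63898153 -0.03781596  0.082     ] 0.28023243425030075
```

move_arm --motion '[[255, [-1, 0, 0], [0, 0, 0]], [255, [-1, 0, 0], [0, 0, 0]], [255, [0, 0, 0], [0, 0, 0]]]'

```text
clock: 5.15
tool_pos: [0.524, -0.1155, 0.0458]
eef_rot: [3.141, 0.0, 1.64]
wrist_force: [0.1, 0.8, -0.4]
finger_gap: 0.0003
grasp_force: 0.0
```

move_arm --motion '[[255, [-1, 0, 0], [0, 0, 0]], [255, [-1, 0, 0], [0, 0, 0]], [255, [0, 0, 0], [0, 0, 0]]]'

```text
clock: 5.45
tool_pos: [0.5241, -0.117, 0.0458]
eef_rot: [3.141, -0.0, 1.64]
wrist_force: [0.5, 4.4, 0.9]
finger_gap: 0.0003
grasp_force: 2.1
```

move_arm --motion '[[255, [-1, 0, 0], [0, 0, 0]], [255, [-1, 0, 0], [0, 0, 0]], [255, [0, 0, 0], [0, 0, 0]]]'

```text
clock: 5.75
tool_pos: [0.5242, -0.119, 0.0458]
eef_rot: [3.141, -0.0, 1.64]
wrist_force: [0.7, 4.5, 1.9]
finger_gap: 0.0003
grasp_force: 2.3
```

move_arm --motion '[[255, [-1, 0, 0], [0, 0, 0]], [255, [-1, 0, 0], [0, 0, 0]], [255, [0, 0, 0], [0, 0, 0]]]'

```text
clock: 6.05
tool_pos: [0.5244, -0.1214, 0.0458]
eef_rot: [3.141, 0.0, 1.64]
wrist_force: [1.5, 3.0, 1.2]
finger_gap: 0.0007
grasp_force: 1.8
```

move_arm --motion '[[255, [-1, 0, 0], [0, 0, 0]], [255, [0, 0, 0], [0, 0, 0]]]'

```text
clock: 6.25
tool_pos: [0.5245, -0.1226, 0.0458]
eef_rot: [3.141, 0.0, 1.64]
wrist_force: [0.4, 2.7, 2.0]
finger_gap: 0.0005
grasp_force: 1.2
```

move_arm --motion '[[255, [-1, 0, 0], [0, 0, 0]], [255, [0, 0, 0], [0, 0, 0]]]'

```text
clock: 6.45
tool_pos: [0.5245, -0.1236, 0.0457]
eef_rot: [3.141, 0.0, 1.64]
wrist_force: [-0.0, 1.1, 0.3]
finger_gap: 0.0001
grasp_force: 0.5
```

```bash
python3 look.py
```

```text
along 0.3578153211879217 right 0.07546779869953171 [-0.0215  1.0586  0.3221] 6.45 [3.1415 0.0003 1.6404]
```

move_arm --motion '[[255, [-1, 0, 0], [0, 0, 0]], [255, [0, 0, 0], [0, 0, 0]]]'

```text
clock: 6.65
tool_pos: [0.5244, -0.1246, 0.0456]
eef_rot: [-3.141, 0.0, 1.64]
wrist_force: [-0.8, 0.3, -0.3]
finger_gap: 0.0007
grasp_force: 0.1
```

move_arm --motion '[[255, [-1, 0, 0], [0, 0, 0]], [255, [0, 0, 0], [0, 0, 0]]]'

```text
clock: 6.85
tool_pos: [0.5243, -0.1255, 0.0456]
eef_rot: [-3.141, 0.0, 1.64]
wrist_force: [0.6, 0.2, -0.7]
finger_gap: 0.0003
grasp_force: 0.0
```

```bash
python3 look.py pics/c3.png
```

```text
along 0.35970935501350493 right 0.0757471588288096 [ 0.6216  0.1525 -0.685 ] 6.85 [-3.1412  0.0001  1.6404]
```

View pics/c3.png

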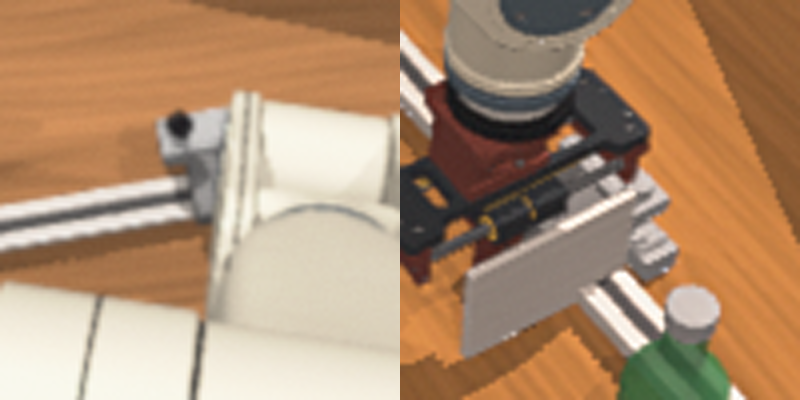

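The knob is at about (294.5,180.6) in the top image. I'll measure it more finely by centroid.

```bash
cat > knob.py <<'E'
from h import *
import cv2
t=ctrl.grab_frame("top");g=t[165:200,200:330].max(2).astype(float)
w=np.clip(70-g[:,:],0,None);w[:, :]*=1
ref=np.array(__import__("sys").argv[1:3],float)
yy,xx=np.mgrid[165:200,200:330];w[np.hypot(xx-ref[0],yy-ref[1])>5]=0
u,v=(w*xx).sum()/w.sum(),(w*yy).sum()/w.sum()
q=px("top",u,v,.082);r=q[:2]-[.5748,.2386];print(u,v,q,"along",r@[.0698,-.9976],"right",-(r@[.9976,.0698]))
E
python3 knob.py 294.6 180.6
python3 - <<'E'
import cv2,numpy as np
from h import px
t=cv2.imread("pics/top0.png");g=t[165:215,200:330].max(2).astype(float)
w=np.clip(70-g,0,None);yy,xx=np.mgrid[165:215,200:330];w[np.hypot(xx-222.5,yy-193)>5]=0
u,v=(w*xx).sum()/w.sum(),(w*yy).sum()/w.sum()
q=px("top",u,v,.082);r=q[:2]-[.5748,.2386];print(u,v,q,r@[.0698,-.9976])
E
```

```text
294.44444444444446 181.01169590643275 [ 0.63956093 -0.06178435  0.082     ] along 0.3041837370057227 right -0.043638680129526396
222.4446902654867 193.38053097345133 [0.62195754 0.17625096 0.082     ] 0.06549100016375939
```

move_arm --motion '[[255, [-1, 0, 0], [0, 0, 0]], [255, [0, 0, 0], [0, 0, 0]]]'

```text
clock: 7.2
tool_pos: [0.5245, -0.1264, 0.0456]
eef_rot: [-3.141, 0.0, 1.64]
wrist_force: [0.5, -0.8, -0.3]
finger_gap: 0.0004
grasp_force: 0.0
```

```bash
python3 knob.py 294.6 180.6
```

```text
294.8041825095057 180.9106463878327 [ 0.63978212 -0.06299656  0.082     ] along 0.3054084807889214 right -0.04377472311314013
```

move_arm --motion '[[255, [-1, 0, 0], [0, 0, 0]], [255, [0, 0, 0], [0, 0, 0]], [255, [0, 0, 0], [0, 0, 0]]]'

```text
clock: 7.55
tool_pos: [0.5247, -0.1274, 0.0457]
eef_rot: [-3.142, 0.0, 1.64]
wrist_force: [-0.0, 0.5, -0.5]
finger_gap: 0.0007
grasp_force: 0.0
```

```bash
python3 knob.py 295.6 180.6
```

```text
297.06844106463876 180.45817490494298 [ 0.64055432 -0.07055982  0.082     ] along 0.3130074855670502 right -0.04401715460529738
```

move_arm --motion '[[255, [-1, 0, 0], [0, 0, 0]], [255, [0, 0, 0], [0, 0, 0]], [255, [0, 0, 0], [0, 0, 0]]]'

```text
clock: 7.9
tool_pos: [0.5247, -0.1283, 0.0457]
eef_rot: [-3.142, -0.0, 1.64]
wrist_force: [-0.2, 0.4, 0.2]
finger_gap: 0.0003
grasp_force: 0.0
```

```bash
python3 knob.py 296 180.6
```

```text
297.0581395348837 180.484496124031 [ 0.64046879 -0.07051619  0.082     ] along 0.31295799725473256 right -0.043934874970552505
```

The knob jumped from along 0.305 to 0.313 while the fingers moved only 1 mm, with no force. That matches the hole at 0.3135, so the stop is in the valley. I back off, lift and go above the knob.

move_arm --motion '[[255, [15, 0, 0], [0, 0, 0]], [255, [20, 0, 0], [0, 0, 0]], [255, [5, 0, -20], [0, 0, 0]], [255, [0, 0, -40], [0, 0, 0]], [255, [0, 0, -40], [0, 0, 0]], [255, [0, 0, -10], [0, 0, 0]], [255, [0, 0, 0], [0, 0, 0]]]'

```text
clock: 8.65
tool_pos: [0.523, -0.0879, 0.1573]
eef_rot: [3.138, 0.001, 1.641]
wrist_force: [-0.8, -0.3, 0.3]
finger_gap: 0.0003
grasp_force: 0.0
```

```bash
python3 knob.py 297 180.6; python3 -c "
from h import *
plan([.6412,-.0706,.12],1.6406,5)"
```

```text
nan nan [nan nan nan] along nan right nan
[1.8, 24.0, 7.2] [0.0002, 0.0, 0.0]
[1.8, 24.0, 7.2] [0.0002, 0.0, 0.0]
[1.8, 24.0, 7.2] [0.0002, 0.0, 0.0]
[1.8, 24.0, 7.2] [0.0002, 0.0, 0.0]
[1.8, 24.0, 7.2] [0.0002, 0.0, 0.0]knob.py:7: RuntimeWarning: invalid value encountered in scalar divide
  u,v=(w*xx).sum()/w.sum(),(w*yy).sum()/w.sum()
```

Before pressing I check from near with the wrist camera (the arm hides the knob from above).

move_arm --motion '[[255, [2, 24, 5], [0, 0, 0]], [255, [2, 24, 8], [0, 0, 0]], [255, [2, 24, 8], [0, 0, 0]], [255, [2, 24, 8], [0, 0, 0]], [255, [1, 24, 7], [0, 0, 0]], [255, [0, 0, 0], [0, 0, 0]], [255, [0, 0, 0], [0, 0, 0]]]'

```text
clock: 9.4
tool_pos: [0.6393, -0.0707, 0.1173]
eef_rot: [-3.137, -0.001, 1.641]
wrist_force: [-1.1, 0.2, 0.2]
finger_gap: 0.0005
grasp_force: 0.0
```

```bash
python3 look.py; python3 - <<'E'
from cell import ctrl
import cv2,numpy as np
w=ctrl.grab_frame("wrist");s=ctrl.grab_frame("side")
s=cv2.resize(s[170:290,290:390],(480,576),interpolation=2)
w=cv2.resize(w[220:420,200:360],(320,400))
im=np.zeros((576,800,3),np.uint8);im[:,:480]=s;im[:400,480:]=w
cv2.imwrite("pics/c4.png",im[:,:,::-1])
E
```

```text
along 0.3130100783775078 right -0.0427299894041843 [-1.0665  0.2238  0.1752] 9.4 [-3.1373 -0.0008  1.6407]
```

View pics/c4.png

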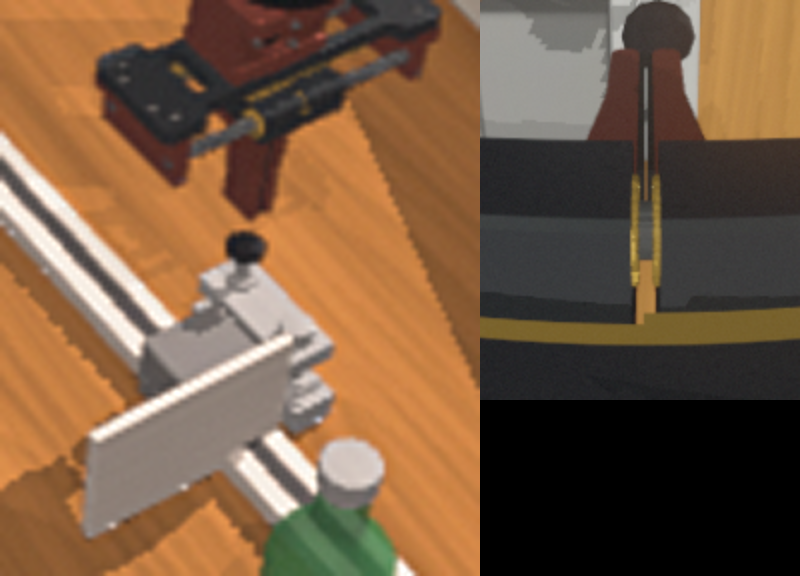

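The side view shows the fingertips above the knob. In the wrist view the knob (col 659) lies about 14 px, roughly 4–5 mm, to the tool's +y side of the finger line (645). I shift by 4 mm and press.

move_arm --motion '[[255, [0, 4, 0], [0, 0, 0]], [255, [0, 0, 10], [0, 0, 0]], [255, [0, 0, 10], [0, 0, 0]], [255, [0, 0, 8], [0, 0, 0]], [255, [0, 0, 3], [0, 0, 0]], [255, [0, 0, 3], [0, 0, 0]], [255, [0, 0, 3], [0, 0, 0]], [255, [0, 0, 0], [0, 0, 0]]]'

```text
clock: 10.3
tool_pos: [0.645, -0.0708, 0.0825]
eef_rot: [-3.142, -0.0, 1.64]
wrist_force: [0.7, 0.2, -0.1]
finger_gap: 0.0007
grasp_force: 0.0
```

move_arm --motion '[[255, [0, 0, 3], [0, 0, 0]], [255, [0, 0, 2], [0, 0, 0]], [255, [0, 0, 1], [0, 0, 0]], [255, [0, 0, 0], [0, 0, 0]], [255, [0, 0, 0], [0, 0, 0]]]'

```text
clock: 10.8
tool_pos: [0.6453, -0.0708, 0.0767]
eef_rot: [3.141, 0.0, 1.64]
wrist_force: [-0.5, -1.1, 1.6]
finger_gap: 0.0004
grasp_force: 0.5
```

move_arm --motion '[[255, [0, 0, 2], [0, 0, 0]], [255, [0, 0, 2], [0, 0, 0]], [255, [0, 0, 1], [0, 0, 0]], [255, [0, 0, 0], [0, 0, 0]]]'

```text
clock: 11.2
tool_pos: [0.6451, -0.0708, 0.0715]
eef_rot: [3.142, 0.0, 1.64]
wrist_force: [0.9, -1.0, 1.2]
finger_gap: 0.0003
grasp_force: 0.6
```

move_arm --motion '[[255, [0, 0, 1], [0, 0, 0]], [255, [0, 0, 1], [0, 0, 0]], [255, [0, 0, 0], [0, 0, 0]], [255, [0, 0, 0], [0, 0, 0]]]'

```text
clock: 11.6
tool_pos: [0.6452, -0.0708, 0.07]
eef_rot: [3.141, 0.0, 1.64]
wrist_force: [0.1, -0.2, 4.5]
finger_gap: 0.0005
grasp_force: 2.5
```

move_arm --motion '[[255, [0, 0, 1], [0, 0, 0]], [255, [0, 0, 0], [0, 0, 0]], [255, [0, 0, 0], [0, 0, 0]]]'

```text
clock: 11.9
tool_pos: [0.6452, -0.0708, 0.0697]
eef_rot: [3.141, 0.0, 1.64]
wrist_force: [-2.1, 0.8, 9.4]
finger_gap: 0.0003
grasp_force: 5.1
```

It bottomed at z = 0.070, with the force rising. I press a little more, then retreat.

move_arm --motion '[[255, [0, 0, 1], [0, 0, 0]], [255, [0, 0, 0], [0, 0, 0]], [255, [0, 0, 0], [0, 0, 0]]]'

```text
clock: 12.2
tool_pos: [0.6453, -0.0708, 0.0693]
eef_rot: [3.141, 0.0, 1.64]
wrist_force: [-3.8, 0.5, 15.5]
finger_gap: 0.0009
grasp_force: 7.7
```

move_arm --motion '[[255, [0, 0, -5], [0, 0, 0]], [255, [0, 0, -20], [0, 0, 0]], [255, [0, 0, -40], [0, 0, 0]], [255, [0, 0, -40], [0, 0, 0]], [255, [0, 0, -40], [0, 0, 0]], [255, [0, -30, -20], [0, 0, 0]], [255, [0, -40, 0], [0, 0, 0]], [255, [0, -40, 0], [0, 0, 0]], [255, [0, -40, 0], [0, 0, 0]], [255, [20, -40, 0], [0, 0, 0]], [255, [40, 0, 0], [0, 0, 0]], [255, [0, 0, 0], [0, 0, 0]]]'

```text
clock: 13.4
tool_pos: [0.4493, -0.0218, 0.2325]
eef_rot: [-3.14, -0.001, 1.642]
wrist_force: [0.7, 0.5, 0.6]
finger_gap: 0.0005
grasp_force: 0.0
```

```bash
python3 look.py pics/c5.png
```

```text
along 0.25096695098396854 right 0.1433691787958198 [0.6801 0.5099 0.6496] 13.4 [-3.1404 -0.001   1.6422]
```

View pics/c5.png

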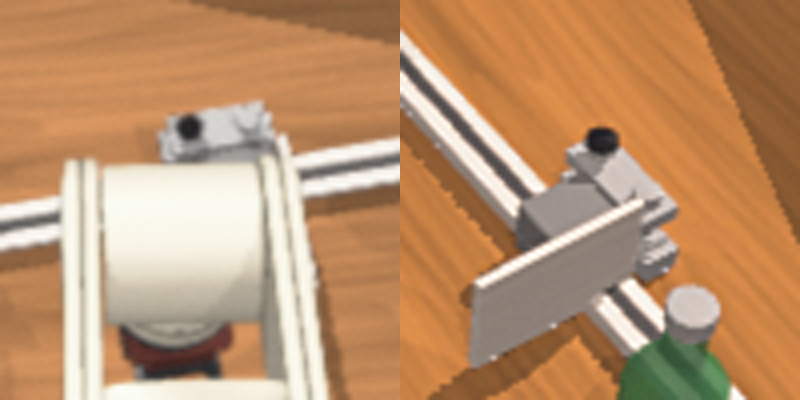

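The knob is fully down, sitting low on the arm at (603,140) in the side crop. The stop is in the catch, the bottle has not moved and the hand is clear.

```bash
python3 -c "
from cell import ctrl
print(ctrl.sign_off())"
```

```text
the job is handed in; nothing more can be done
None
```

The job is handed in: the stop snapped into the catch's valley, the lock knob is pressed fully down (it bottomed at 70 mm), the hand is clear, and the bottle, cup, cap box and crusher were not touched.

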